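Weigh the green-capped spray can

TASK

Lift the spray can with the green cap out of its compartment in the leaning partitioned carton, and set it down gently, upright, in the middle of the balance's round pan. Leave the red-capped and the blue-capped cans in their compartments.

Things in the scene. Friction and masses are not known exactly. Their poses are not given: they have to be found in the camera images.
- green_can: spray can with a green cap and a white, printed body, 56 mm in diameter and 187 mm tall, about 0.2 kg; origin at the centre of its base, z along its axis up to the cap. The straight body reaches up to 145 mm from the base, the cap (54 mm wide) from 150 to 187 mm. At the start it stands in one of the carton's three compartments, leaning with the carton, its side against the wall nearest the robot
- red_can: spray can of the same size with a red cap and a red band, in another compartment; not to be taken; origin and axes likewise
- blue_can: spray can of the same size with a blue cap and a blue band, in another compartment; not to be taken; origin and axes likewise
- carton: open cardboard carton in a plywood stand, fixed to the bench; about 380 mm along y, 190 mm high. Origin on the bench under the stand; z up; x to the stand's back, away from the robot; y along the row of three compartments. It leans 20 degrees about y, mouth towards -x: the compartments' long axis is (-0.342, 0, 0.940) in this frame
- cell_2 (a point): centre of the mouth of the middle compartment, level with the top edges of the walls; axes as the carton's. Each compartment is 122 mm along y, 82 mm across and 141 mm deep inside, walls and dividers 4 mm thick and equally high; middles 126 mm apart along y. The cans stick out by about 46 mm along their axis
- balance: bench balance, 225 x 191 x 58 mm, beige housing, fixed to the bench; origin at the centre of its underside, front to -x
- pan (a point): centre of the top of the balance's round pan, a flat steel disc 140 mm in diameter, 60 mm above the bench

How it is judged:
By the outcome, as a careful person would: the job done as asked, in the order asked, and still so for the second after the job is handed in, with the robot touching nothing.
It also fails if it takes over 48 s, if anything falls off the work surface, if the arm or the gripper's body presses on something with over 40 N, if the wrist force passes 120 N, or if a joint passes its speed limit or range.

ROBOT

A 6-joint arm with a two-finger parallel gripper is mounted at the origin on a cart in front of the work surface, level with it; the furniture and walls round the work are solid. World frame = base frame: x ahead of the robot, y to its left, z up, the work surface at z = 0. Lengths are in m, angles in rad, forces in N, time in s.
With the tool pointing down it reaches from about 0.375 to 0.925 m from the base axis. Payload 5.7 kg.
Tool frame: the origin (TCP) lies midway between the tips of the shut fingers; the grasp point (between the pads) lies 19 mm behind it; z points along the fingers, x is the direction in which the jaws open and shut, and the axes are right-handed (so a half turn about z gives the same grasp; the last joint's range is limited). The gripper opens to 88 mm and grips with 3 to 60 N. Pads are 20 mm wide; open, the fingers measure 115 mm over their backs; the gripper's body (75 mm by 178 mm) begins 61 mm behind the grasp point.
Start: joints at [-1.418, 0.359, 1.51, -0, 1.272, -0.115], TCP at [0.159, -0.579, 0.223] pointing down, gripper open.
Joint ranges: [-2.97, 2.97], [-1.01, 2.36], [0.21, 2.38], [-0.96, 4.11], [0.2, 2.71], [-2.98, 2.98]. Speed limits (rad/s): [2.39, 2.39, 3.14, 3.14, 3.14, 3.14].

INTERFACE

Orientations are given as a unit quaternion [x, y, z, w].
In Python, from bench import move_ptp, servo_line, goto_joints, move_gripper, sleep, inverse_kinematics, capture, PlanningError, close_job, spot_in, silhouettes, current_clock, current_joint_pos, current_qvel, current_joint_torque, current_position, current_orientation, current_force, current_torque, current_finger_gap gives the robot as it stands. Calls block until the motion is done:
- move_ptp(position, orientation): joint-space move of the TCP to a pose.
- servo_line(position, orientation=None, rate=0.15, contact_N=None): straight line of the TCP; orientation=None keeps the orientation; rate is the mean speed in m/s. With contact_N (N) it stops when the force on the tool has changed by that much, and returns True; else False.
- goto_joints(angles): joint-space move.
- move_gripper(opening): finger opening in m; the grip force is fixed at half the most; returns when the fingers have stopped.
- sleep(seconds).
- inverse_kinematics(position, orientation): joint angles nearest the present ones, or None.
- capture(name): name is "side" or "top" or "wrist"; returns a dict with "image" (420x560x3 uint8, blue, green, red), "range_z" (420x560 float32, m along the optical axis (not along the pixel's ray), 0 where there is no reading), "intrinsics" (3x3 intrinsics, pixels), "R" (3x3) and "t" (3): a world point X has camera coordinates R X + t. Camera axes: x right, y down, z forward; pixel columns grow to the right and rows downward; lengths in m; the calibration is good to about 2 mm. A picture is of the moment at which its call begins.
A pose or a line that the arm cannot do raises PlanningError and nothing moves.
- close_job(): hands the job in, once; it reports no verdict.
Trained networks look in the newest picture that a camera, given by its name, has taken for a name from the list of things; names that differ only in an ending like _2 or _b are one class to them, and where a whole thing is asked for, a point or a joint stands for the part that bears it (a point fixed in the world has none). Each returns a list of dicts, best first, with "conf" (0 to 1); they miss things now and then, are a little off and sometimes report something else, mostly with a low value. They report only what shows in the picture. A call takes as long as a camera call.
- spot_in(camera, query): "xy" ([column, row] in pixels, amid what is visible of it).
- silhouettes(camera, query): "region" (420x560 bool, what is visible of it) and "xy" ([column, row] in pixels, amid what is visible of it).
Readings, each from a call of its own:
- current_clock(): time.
- current_joint_pos(): joint angles.
- current_qvel(): joint speeds.
- current_joint_torque(): joint torques, N m.
- current_position(): TCP position.
- current_orientation(): TCP orientation.
- current_force(): force on the tool from outside, world axes, zero at the start.
- current_torque(): the same for the moment, N m.
- current_finger_gap(): finger opening in m.
Only numpy, scipy, OpenCV 4.12 (cv2) and the standard library are available. Lean on these libraries where they do the work, as an engineer would, in place of code of your own. Each camera call takes 0.05 s, during which the arm holds its last target.

## Working session

There is one attempt and no reset: what is moved stays moved. The work goes in short steps, each a Python script; the robot and the scene stay as the last script left them, time stands still between calls to the robot, and variables do not carry over. Pictures are saved under pics/ and viewed, and the job is handed in when it is done.

```bash
mkdir -p pics; ls
python3 - <<'E'
from bench import *
import cv2,numpy as np
for n in ["side","top"]:
    c=capture(n); cv2.imwrite(f"pics/{n}0.png",c["image"]); np.savez(f"{n}0.npz",**c)
    for q in ["green_can","red_can","blue_can","carton","balance","pan"]:
        r=spot_in(n,q)
        for d in r[:3]:
            u,v=d["xy"]; z=float(c["range_z"][int(round(v)),int(round(u))])
            X=c["R"].T@(z*np.linalg.inv(c["intrinsics"])@np.array([u,v,1])-c["t"])
            print(n,q,np.round([u,v],1),round(d["conf"],2),np.round(X,3))
    print(n,"cam pos",np.round(-c["R"].T@c["t"],3))
print(current_clock(),current_orientation())
E
```

```text
pics
side green_can [201.6 114.3] 0.75 [0.52  0.229 0.186]
side red_can [271.1 189.9] 0.79 [ 0.55  -0.017  0.193]
side blue_can [233.7 153.6] 0.82 [0.532 0.107 0.177]
side carton [251.9 179.5] 0.59 [0.526 0.017 0.203]
side balance [329.6 353. ] 0.8 [ 0.501 -0.316  0.062]
side pan [332.7 352.5] 0.81 [ 0.507 -0.318  0.06 ]
side cam pos [ 0.321 -0.405  0.936]
top green_can [162.2 207.3] 0.8 [0.533 0.241 0.196]
top red_can [252.  196.1] 0.7 [0.564 0.011 0.211]
top blue_can [207.8 201.2] 0.91 [0.55  0.125 0.199]
top balance [362.5 217.5] 0.82 [ 0.51  -0.307  0.061]
top balance [159.7 207.5] 0.28 [0.533 0.247 0.197]
top pan [359.2 219.5] 0.82 [ 0.504 -0.298  0.06 ]
top cam pos [ 0.523 -0.024  1.257]
0.7 [ 7.95184453e-01 -6.06367615e-01 -2.96224554e-05 -3.00389864e-05]
```

View pics/side0.png

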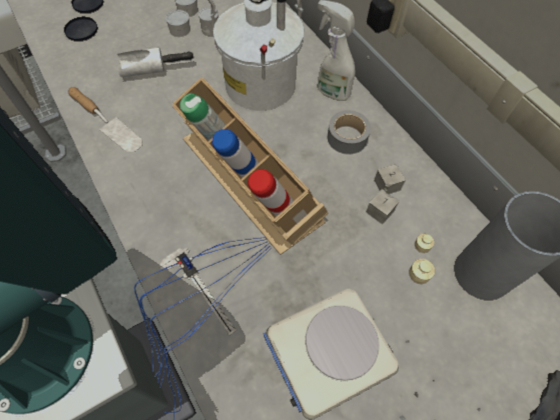

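View pics/top0.png

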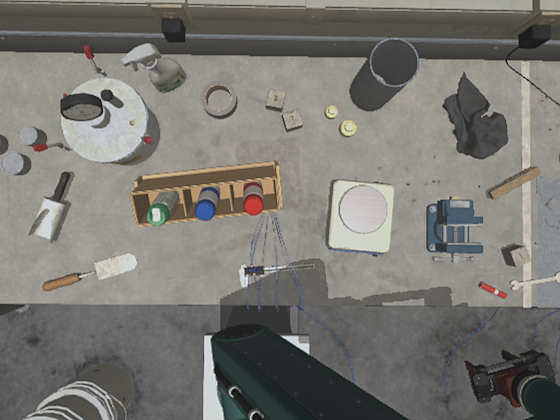

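```bash
cat > h.py <<'E'
from bench import *
import numpy as np,cv2
def cloud(c,m):
    m=cv2.erode(m.astype(np.uint8),np.ones((3,3)))>0
    m&=c["range_z"]>0
    v,u=np.nonzero(m); z=c["range_z"][v,u]
    P=np.linalg.inv(c["intrinsics"])@np.vstack([u,v,np.ones(len(u))])*z
    return (c["R"].T@(P-c["t"][:,None])).T, c["image"][v,u]
E
python3 - <<'E'
from h import *
from scipy.optimize import least_squares
D={}
for n in ["side","top"]:
    c=capture(n)
    for q in ["green_can","blue_can","carton","pan"]:
        r=silhouettes(n,q)
        if not r: print(n,q,"none"); continue
        P,col=cloud(c,r[0]["region"]); D[q+n]=P
        print(n,q,r[0]["conf"],len(P),P.min(0).round(3),P.max(0).round(3),np.median(P,0).round(3))
        if q=="pan":
            m=r[0]["region"].astype(np.uint8); cs=max(cv2.findContours(m,0,1)[0],key=len); e=cv2.fitEllipse(cs); u,v=e[0]
            d=np.linalg.inv(c["intrinsics"])@[u,v,1]; d=c["R"].T@d; o=-c["R"].T@c["t"]; print(" pan ctr",(o+d*(0.06-o[2])/d[2]).round(4),e)
np.savez("clouds.npz",**D)
# carton yaw: top edge points
for n in ["side","top"]:
    P=D.get("carton"+n)
    if P is None: continue
    for lo,hi in [(0.15,.25)]:
        Q=P[(P[:,2]>lo)&(P[:,2]<hi)]
        if len(Q)<5: continue
        r=cv2.minAreaRect(Q[:,:2].astype(np.float32)); print(n,lo,len(Q),r, Q[:,2].max())
E
```

```text
side green_can 0.62 952 [0.486 0.226 0.086] [0.575 0.273 0.212] [0.521 0.235 0.18 ]
side blue_can 0.75 1067 [0.501 0.104 0.054] [0.591 0.15  0.216] [0.537 0.114 0.176]
side carton 0.9 6340 [ 0.486 -0.075  0.002] [0.671 0.335 0.187] [0.571 0.073 0.07 ]
side pan 0.8 10183 [ 0.398 -0.406  0.001] [ 0.619 -0.212  0.066] [ 0.503 -0.317  0.047]
 pan ctr [ 0.5025 -0.3168  0.06  ] ((330.2392883300781, 353.3354187011719), (115.90864562988281, 123.95935821533203), 63.39046096801758)
top green_can 0.66 628 [0.49  0.229 0.05 ] [0.582 0.276 0.212] [0.534 0.248 0.192]
top blue_can 0.71 560 [0.507 0.109 0.047] [0.599 0.156 0.216] [0.548 0.129 0.199]
top carton 0.78 4700 [ 0.489 -0.068  0.004] [0.672 0.344 0.188] [0.593 0.135 0.102]
top pan 0.75 4272 [ 0.402 -0.404  0.019] [ 0.621 -0.205  0.069] [ 0.514 -0.3    0.048]
 pan ctr [ 0.5144 -0.2985  0.06  ] ((359.5375671386719, 216.0924835205078), (73.08002471923828, 82.37171936035156), 8.396713256835938)
side 0.15 1450 ((0.5513884425163269, 0.13336752355098724), (0.09817608445882797, 0.39005738496780396), 7.6342878341674805) 0.18686466703966245
top 0.15 1159 ((0.5592764616012573, 0.13553644716739655), (0.10049057006835938, 0.3869265019893646), 6.988984107971191) 0.18827872223478476
```

Run:
```python
from h import *
from scipy.optimize import least_squares
D=np.load("clouds.npz")
y=np.radians(7.4)
for n in ["side","top"]:
  for q in ["green_can","blue_can"]:
    P=D[q+n]; P=P[P[:,2]>0.09]
    def ax(p): 
        a=np.array([-np.sin(p[3])*np.cos(y)-p[2]*np.sin(y),-np.sin(p[3])*np.sin(y)+p[2]*np.cos(y),np.cos(p[3])]); return a/np.linalg.norm(a)
    def geo(p,P):
        a=ax(p); o=np.array([p[0],p[1],0.2]); r=P-o; t=r@a; d=np.linalg.norm(r-np.outer(t,a),axis=1); return a,t,d
    # top at o + p[4]*a ; residual = sdf of capped cylinder
    def f(p):
        a,t,d=geo(p,P); R=np.where(t>p[4]-0.0395,0.027,0.028)
        return np.where((d<R-.002)&(t>p[4]-0.012),t-p[4],d-R)
    for fix in (True,False):
        p0=np.array([P[:,0].max()-.05,P[:,1].mean()+.005,0,np.radians(20),0.01])
        if fix: s=least_squares(lambda w:f([w[0],w[1],0,p0[3],w[2]]),p0[[0,1,4]],loss="soft_l1",f_scale=.002); p=[s.x[0],s.x[1],0,p0[3],s.x[2]]
        else: s=least_squares(f,p,loss="soft_l1",f_scale=.002); p=s.x
        a=ax(p); top=np.array([p[0],p[1],.2])+p[4]*a
        print(n,q,fix,"top",top.round(4),"axis",a.round(3),"tilt",np.degrees(np.arccos(a[2])).round(1),"base",(top-.187*a).round(4),"med|r|",np.median(abs(f(p))).round(4))
# pan
for n in ["side","top"]:
    c=np.load(n+"0.npz"); im=c["image"].astype(int); K=np.linalg.inv(c["intrinsics"]); o=-c["R"].T@c["t"]
    # rectify balance plane z=.06 to 0.5mm grid
    X,Y=np.meshgrid(np.arange(.38,.64,.0005),np.arange(-.43,-.18,.0005),indexing="ij")
    W=np.stack([X,Y,0*X+.06],-1)@c["R"].T+c["t"]; p=W@c["intrinsics"].T; p=(p[...,:2]/p[...,2:]).astype(np.float32)
    r=cv2.remap(c["image"],p[...,0],p[...,1],cv2.INTER_LINEAR); cv2.imwrite(f"pics/pan_{n}.png",r)
    sat=cv2.cvtColor(r,cv2.COLOR_BGR2HSV)[...,1]; 
    h=cv2.HoughCircles(cv2.GaussianBlur(r[...,0],(7,7),0),cv2.HOUGH_GRADIENT,1,50,param1=40,param2=15,minRadius=132,maxRadius=148)
    if h is not None:
        for q in h[0][:3]: print(n,"circle",(.38+q[1]*.0005).round(4),(-.43+q[0]*.0005).round(4),q[2]*.0005)
```

```text
side green_can True top [0.5083 0.2538 0.2021] axis [-0.339 -0.044  0.94 ] tilt 20.0 base [0.5717 0.2621 0.0263] med|r| 0.0011
side green_can False top [0.5095 0.2552 0.2029] axis [-0.316 -0.02   0.949] tilt 18.5 base [0.5686 0.2589 0.0255] med|r| 0.0011
side blue_can True top [0.522  0.1326 0.2059] axis [-0.339 -0.044  0.94 ] tilt 20.0 base [0.5854 0.1408 0.0301] med|r| 0.0008
side blue_can False top [0.5217 0.1335 0.2059] axis [-0.343 -0.03   0.939] tilt 20.1 base [0.5858 0.1391 0.0303] med|r| 0.0007
top green_can True top [0.5106 0.2555 0.2014] axis [-0.339 -0.044  0.94 ] tilt 20.0 base [0.5741 0.2638 0.0257] med|r| 0.0013
top green_can False top [0.5118 0.2578 0.2018] axis [-0.321 -0.007  0.947] tilt 18.7 base [0.5718 0.2592 0.0246] med|r| 0.0014
top blue_can True top [0.5231 0.1336 0.2054] axis [-0.339 -0.044  0.94 ] tilt 20.0 base [0.5865 0.1418 0.0296] med|r| 0.0008
top blue_can False top [0.5223 0.134  0.2051] axis [-0.352 -0.039  0.935] tilt 20.7 base [0.588  0.1413 0.0302] med|r| 0.0008
side circle 0.5342 -0.3088 0.07130001
top circle 0.5348 -0.3082 0.072050005
```

```bash
python3 -c "
import cv2,numpy as np
cv2.imwrite('pics/pan2.png',cv2.resize(np.hstack([cv2.imread('pics/pan_side.png'),cv2.imread('pics/pan_top.png')]),(780,400)))"
```

```text
(no output)
```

View pics/pan2.png

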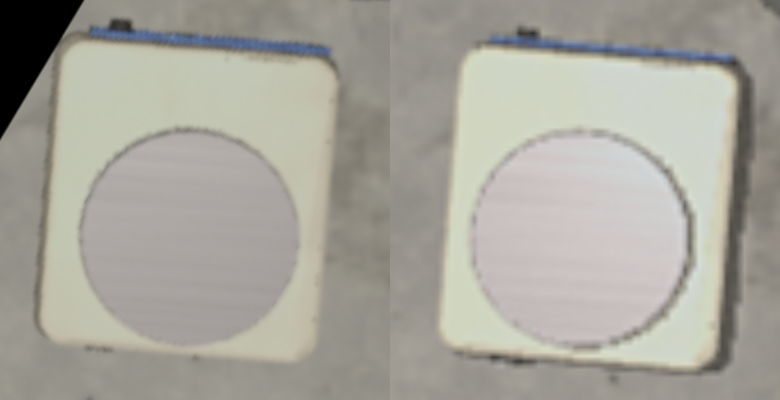

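```bash
cat >> h.py <<'E'
from scipy.spatial.transform import Rotation as Rot
def ori(zt,xt):
    z=np.array(zt,float);z/=np.linalg.norm(z); x=np.array(xt,float); x-=z*(x@z); x/=np.linalg.norm(x)
    return Rot.from_matrix(np.c_[x,np.cross(z,x),z]).as_quat()
Y=np.radians(7.4); CY=np.array([-np.sin(Y),np.cos(Y),0])
A=np.array([-.342*np.cos(Y),-.342*np.sin(Y),.940])
TOP=np.array([.5095,.2548,.2018])
PAN=np.array([.5345,-.3085,.060])
E
python3 - <<'E'
from h import *
tcp=TOP-(.187-.145)*A
for s in (1,-1):
    q=ori(-A,s*CY)
    for d in (0,.1,.17):
        print(s,d,(tcp+d*A).round(3),inverse_kinematics(tcp+d*A,q))
    q=ori([0,0,-1],s*CY)
    for p in ([.47,.25,.42],[.5,0,.42],PAN+[0,0,.345],PAN+[0,0,.147]): print(" down",p,inverse_kinematics(p,q))
E
```

```text
1 0 [0.524 0.257 0.162] [ 0.39653551  0.26475605  1.89992646 -0.15084456  0.64490995 -1.19795692]
1 0.1 [0.49  0.252 0.256] [ 0.41783184  0.09887089  1.83788834 -0.12734238  0.87325561 -1.21658787]
1 0.17 [0.466 0.249 0.322] [ 0.43475473  0.00189735  1.77140903 -0.11974367  1.03746297 -1.22148563]
 down [0.47, 0.25, 0.42] [ 3.59062936e-01  1.40432243e-01  1.33463173e+00 -4.44089210e-16
  1.66652868e+00 -1.34088776e+00]
 down [0.5, 0, 0.42] [-1.38239880e-01  8.76414138e-02  1.39572603e+00 -4.44089210e-16
  1.65822521e+00 -1.83819057e+00]
 down [ 0.5345 -0.3085  0.405 ] [-6.35344430e-01  2.82658300e-01  1.18509847e+00 -4.44089210e-16
  1.67383589e+00 -2.33529512e+00]
 down [ 0.5345 -0.3085  0.207 ] [-6.35344430e-01  3.96930213e-01  1.49079701e+00 -4.44089210e-16
  1.25386543e+00 -2.33529512e+00]
-1 0 [0.524 0.257 0.162] [ 0.39653551  0.26475605  1.89992646 -0.15084456  0.64490995  1.94363574]
-1 0.1 [0.49  0.252 0.256] [ 0.41783184  0.09887089  1.83788834 -0.12734238  0.87325561  1.92500478]
-1 0.17 [0.466 0.249 0.322] [ 4.34754726e-01  1.89734668e-03  1.77140903e+00 -1.19743671e-01
  1.03746297e+00  1.92010702e+00]
 down [0.47, 0.25, 0.42] [ 3.59062936e-01  1.40432243e-01  1.33463173e+00 -4.44089210e-16
  1.66652868e+00  1.80070490e+00]
 down [0.5, 0, 0.42] [-1.38239880e-01  8.76414138e-02  1.39572603e+00 -4.44089210e-16
  1.65822521e+00  1.30340208e+00]
 down [ 0.5345 -0.3085  0.405 ] [-6.35344430e-01  2.82658300e-01  1.18509847e+00 -4.44089210e-16
  1.67383589e+00  8.06297532e-01]
 down [ 0.5345 -0.3085  0.207 ] [-6.35344430e-01  3.96930213e-01  1.49079701e+00 -4.44089210e-16
  1.25386543e+00  8.06297532e-01]
```

Run:
```python
from h import *
move_ptp([.47,.1,.40],ori([0,0,-1],CY))
tcp=TOP-(.187-.145)*A
move_ptp(tcp+.13*A,ori(-A,CY))
print(current_clock(),current_position(),current_finger_gap())
c=capture("wrist"); cv2.imwrite("pics/w1.png",c["image"]); np.savez("w1.npz",**c)
r=silhouettes("wrist","green_can")
for d in r: print(d["conf"],d["xy"],d["region"].sum())
if r:
    P,_=cloud(c,r[0]["region"]); np.save("w1c.npy",P); print(P.min(0),P.max(0))
    T=P[np.abs((P-TOP)@A)<.008]; print(len(T),"top-plane median",np.median((T-TOP)@A), "ctr",((T.min(0)+T.max(0))/2))
print(np.round(-c["R"].T@c["t"],3))
```

```text
4.6917 [0.48040691 0.25058854 0.2851817 ] 0.08802538741182128
0.86 [282.3, 201.4] 3315
[0.48394153 0.22944598 0.11946455] [0.53732721 0.28021061 0.20982199]
2409 top-plane median 0.0017046099808026819 ctr [0.50734025 0.25519854 0.19762558]
[0.36  0.235 0.412]
```

View pics/w1.png

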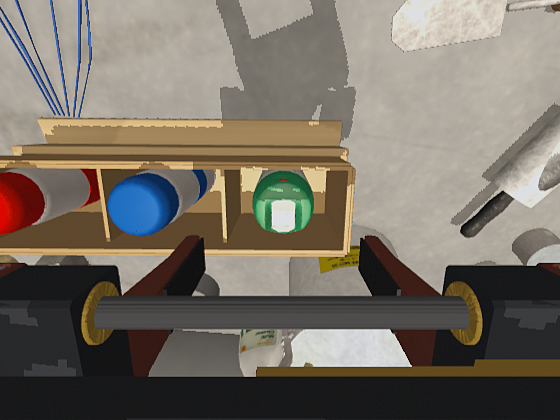

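Run:
```python
from h import *
from scipy.optimize import least_squares
D=np.load("clouds.npz"); S={"side":D["green_canside"],"top":D["green_cantop"],"w":np.load("w1c.npy")}
CX=np.cross(CY,A)
for n,P in S.items():
    L=np.c_[(P-TOP)@CX,(P-TOP)@CY,(P-TOP)@A]
    print(n,[ (k, L[(L[:,2]>k)&(L[:,2]<=k+.005)][:,:2].min(0).round(4).tolist(),L[(L[:,2]>k)&(L[:,2]<=k+.005)][:,:2].max(0).round(4).tolist()) for k in np.arange(-.05,.01,.005).round(3) if ((L[:,2]>k)&(L[:,2]<=k+.005)).sum()>5])
    M=L[(L[:,2]<-.012)&(L[:,2]>-.1)]
    s=least_squares(lambda p:np.hypot(M[:,0]-p[0],M[:,1]-p[1])-.0273,[0,0],loss="soft_l1",f_scale=.001); print(n,len(M),"lateral off x,y",s.x.round(4),"max axial",np.percentile(L[:,2],[90,98]).round(4))
```

```text
side [(np.float64(-0.05), [-0.0245, -0.0307], [0.0231, -0.0164]), (np.float64(-0.045), [-0.0246, -0.0298], [0.0228, -0.0137]), (np.float64(-0.04), [-0.0247, -0.0298], [0.0224, -0.0132]), (np.float64(-0.035), [-0.0247, -0.029], [0.0206, -0.0155]), (np.float64(-0.03), [-0.0249, -0.03], [0.022, -0.0135]), (np.float64(-0.025), [-0.0232, -0.029], [0.0188, -0.0172]), (np.float64(-0.02), [-0.0272, -0.0289], [0.0229, -0.0005]), (np.float64(-0.015), [-0.0251, -0.0278], [0.0225, -0.0022]), (np.float64(-0.01), [-0.0268, -0.0283], [0.0221, 0.0131]), (np.float64(-0.005), [-0.0256, -0.0262], [0.0176, 0.015]), (np.float64(-0.0), [-0.0242, -0.0268], [0.0174, 0.0169]), (np.float64(0.005), [-0.0239, -0.0235], [0.0127, 0.0144])]
side 525 lateral off x,y [-0.0012 -0.0013] max axial [0.0043 0.0068]
top [(np.float64(-0.05), [-0.0025, -0.0276], [0.0292, -0.0003]), (np.float64(-0.045), [-0.0043, -0.0275], [0.0287, 0.0065]), (np.float64(-0.04), [0.0091, -0.0246], [0.0275, 0.0085]), (np.float64(-0.035), [-0.0024, -0.0273], [0.0282, -0.0034]), (np.float64(-0.03), [0.0045, -0.0264], [0.0282, 0.0085]), (np.float
[... 490 characters left out ...]
-0.0286, -0.0195], [-0.0227, 0.0213]), (np.float64(-0.045), [-0.0292, -0.021], [-0.0193, 0.0232]), (np.float64(-0.035), [-0.0305, -0.0202], [-0.0214, 0.0204]), (np.float64(-0.03), [-0.0308, -0.0209], [-0.0186, 0.0236]), (np.float64(-0.025), [-0.0307, -0.0216], [-0.0189, 0.0223]), (np.float64(-0.02), [-0.0304, -0.0219], [0.0238, 0.0238]), (np.float64(-0.015), [-0.0286, -0.0251], [0.0236, 0.0251]), (np.float64(-0.01), [-0.0277, -0.025], [0.0198, 0.0257]), (np.float64(-0.005), [-0.0267, -0.0238], [0.0161, 0.0256]), (np.float64(-0.0), [-0.0262, -0.0226], [0.0145, 0.0244]), (np.float64(0.005), [-0.0211, -0.0165], [0.0096, 0.0187])]
w 431 lateral off x,y [-0.0029  0.0009] max axial [0.0041 0.0048]
```

```bash
cat >> h.py <<'E'
TOP=TOP+.0045*A-.001*np.cross(CY,A)
E
python3 - <<'E'
from h import *
tcp=TOP-(.187-.1445)*A
q=ori(-A,CY)
servo_line(tcp+.06*A,q,rate=.15)
hit=servo_line(tcp,q,rate=.08,contact_N=6)
print(hit,current_position(),tcp,current_force())
c=capture("wrist"); cv2.imwrite("pics/w2.png",c["image"])
if not hit:
    move_gripper(.04); print(current_finger_gap(),current_force(),current_clock())
    c=capture("side"); cv2.imwrite("pics/s2.png",c["image"])
E
```

```text
False [0.52163005 0.25646399 0.1660575 ] [0.52145559 0.25635276 0.165738  ] [ 0.48971343  0.27862086 -0.12650509]
0.053541242335787144 [-0.92123825 -0.05148966  1.11130091] 6.9667
```

View pics/w2.png

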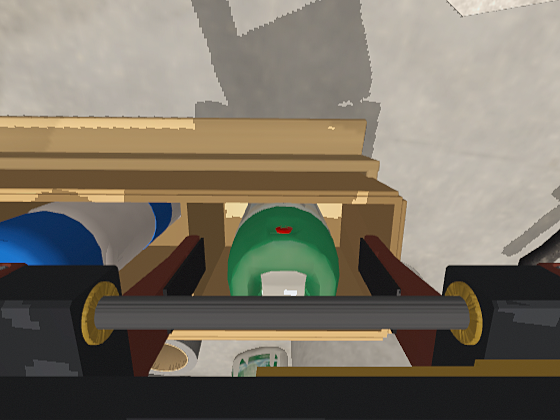

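Before closing, the cap (col ~284) is centred between the fingers. The gap of 53.5 mm after closing means the cap is gripped across its diameter. Next I lift along the lean.

Run:
```python
from h import *
tcp=np.array(current_position()); q=ori(-A,CY)
servo_line(tcp+.03*A,q,rate=.06); print(current_finger_gap(),current_force())
servo_line(tcp+.17*A,q,rate=.12); print(current_finger_gap(),current_force(),current_position(),current_clock())
for n in ["side","wrist"]:
    c=capture(n); cv2.imwrite(f"pics/l_{n}.png",c["image"])
a,b=[cv2.imread(f"pics/l_{n}.png") for n in ["side","wrist"]]; cv2.imwrite("pics/l.png",cv2.resize(np.hstack([a,b]),(800,300)))
```

```text
0.053784734164258066 [-0.20153913 -0.05319198 -0.86539996]
0.05353715697375897 [-0.1708663  -0.3795701  -1.59152475] [0.46352817 0.24876951 0.32475103] 8.9833
```

View pics/l.png

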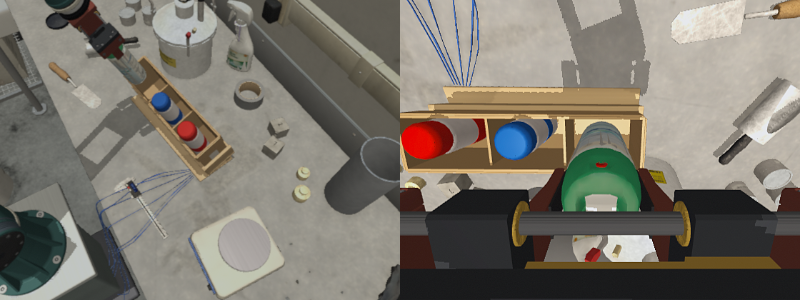

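The can is out of the carton, held in line with the gripper, and the red and blue cans have not moved.

Run:
```python
from h import *
servo_line([.47,.24,.42],ori(-A,CY),rate=.15)
dn=ori([0,0,-1],CY)
servo_line([.49,.22,.425],dn,rate=.05)
move_ptp([.51,0,.425],dn)
# tool x perpendicular to nothing special: keep the orientation
q=dn
move_ptp(PAN+[0,0,.27],q)
sleep(.3)
print(current_finger_gap(),current_force(),current_position(),current_clock())
from scipy.optimize import least_squares
for n in ["side","top","wrist"]:
    c=capture(n); cv2.imwrite(f"pics/p_{n}.png",c["image"])
    r=silhouettes(n,"green_can")
    if r:
        P,_=cloud(c,r[0]["region"]); np.save(f"p_{n}.npy",P); print(n,r[0]["conf"],len(P),P.min(0).round(3),P.max(0).round(3))
        P=P[(P[:,2]>.10)&(P[:,2]<.31)&(np.hypot(*(P[:,:2]-PAN[:2]).T)<.06)]
        if len(P)<50: continue
        zc=.2
        s=least_squares(lambda p:np.hypot(P[:,0]-p[0]-p[2]*(P[:,2]-zc),P[:,1]-p[1]-p[3]*(P[:,2]-zc))-np.where(P[:,2]>current,.027,.028),[*PAN[:2],0,0],loss="soft_l1",f_scale=.001) if (current:=.276) else None
        print("  fit xy@z.2, slopes",s.x.round(4),len(P))
a,b=[cv2.imread(f"pics/p_{n}.png") for n in ["side","wrist"]]; cv2.imwrite("pics/p.png",cv2.resize(np.hstack([a,b]),(800,300)))
```

```text
0.05332014745457182 [ 0.10475822  0.6005471  -2.86555805] [ 0.53486701 -0.30764701  0.33054884] 13.0
side 0.67 1676 [ 0.505 -0.337  0.192] [ 0.544 -0.288  0.377]
  fit xy@z.2, slopes [ 0.5348 -0.3081 -0.0183 -0.0071] 675
wrist 0.86 10213 [ 0.505 -0.335  0.204] [ 0.543 -0.284  0.374]
  fit xy@z.2, slopes [ 0.5339 -0.3083 -0.0216 -0.003 ] 1246
```

View pics/p.png

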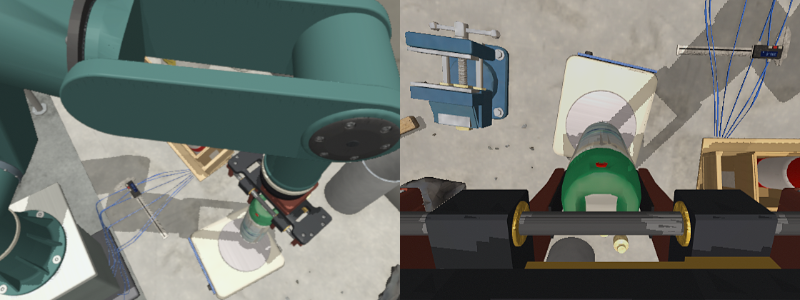

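Run:
```python
from h import *
p=np.array(PAN); q=ori([0,0,-1],CY)
servo_line([p[0],p[1],.222],q,rate=.1); sleep(.2); print(current_force(),current_position())
for i in range(3):
    h=servo_line([p[0],p[1],.198],q,rate=.015,contact_N=2.0); print(h,current_position(),current_force(),current_clock())
    if current_position()[2]<.211: break
c=capture("wrist"); cv2.imwrite("pics/d.png",c["image"])
```

```text
[ 0.40446326 -0.91395642 -1.82999819] [ 0.53477784 -0.30870167  0.22259069]
True [ 0.53473178 -0.30843749  0.20389118] [1.29444356 0.07273112 5.83303142] 15.85
```

View pics/d.png

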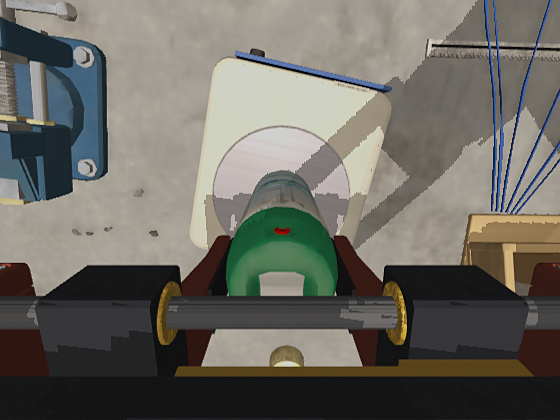

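Contact came at TCP z = 0.2039, where I expected it. The can stands inside the pan. I'll release it and move up clear.

Run:
```python
from h import *
from scipy.optimize import least_squares
move_gripper(.058); move_gripper(.088); sleep(.2)
p=np.array(current_position()); q=ori([0,0,-1],CY)
servo_line(p+[0,0,.10],q,rate=.1); servo_line(p+[0,0,.2],q,rate=.2)
move_ptp([.40,.05,.42],q); sleep(.4)
print(current_clock(),current_position(),current_force())
for n in ["side","top"]:
    c=capture(n); cv2.imwrite(f"pics/f_{n}.png",c["image"])
    for k in ["green_can","red_can","blue_can"]:
        r=silhouettes(n,k)
        for d in r[:1]:
            P,_=cloud(c,d["region"]); print(n,k,d["conf"],np.round(d["xy"]),P.min(0).round(3),P.max(0).round(3))
            if k=="green_can":
                P=P[(P[:,2]>.07)&(P[:,2]<.235)]
                s=least_squares(lambda p:np.hypot(P[:,0]-p[0]-p[2]*(P[:,2]-.06),P[:,1]-p[1]-p[3]*(P[:,2]-.06))-.0277,[*PAN[:2],0,0],loss="soft_l1",f_scale=.001); print("  base xy, slopes",s.x.round(4),len(P))
a,b=[cv2.imread(f"pics/f_{n}.png") for n in ["side","top"]]; cv2.imwrite("pics/f.png",cv2.resize(np.hstack([a,b]),(800,300)))
```

```text
20.6917 [0.40019713 0.04971559 0.41989642] [-0.29860118  0.23911466 -0.86149528]
side green_can 0.64 [350. 328.] [ 0.505 -0.338  0.077] [ 0.556 -0.287  0.25 ]
  base xy, slopes [ 0.533  -0.3096  0.01    0.006 ] 796
side red_can 0.62 [271. 191.] [ 0.517 -0.02   0.052] [0.612 0.027 0.215]
side blue_can 0.59 [234. 151.] [0.5   0.104 0.064] [0.597 0.15  0.215]
top green_can 0.76 [371. 209.] [ 0.511 -0.327  0.078] [ 0.563 -0.278  0.251]
  base xy, slopes [ 0.5383 -0.3051 -0.0228 -0.0114] 308
top red_can 0.89 [254. 198.] [ 0.521 -0.015  0.061] [0.611 0.039 0.216]
top blue_can 0.67 [208. 204.] [0.507 0.108 0.055] [0.598 0.156 0.217]
```

View pics/f.png

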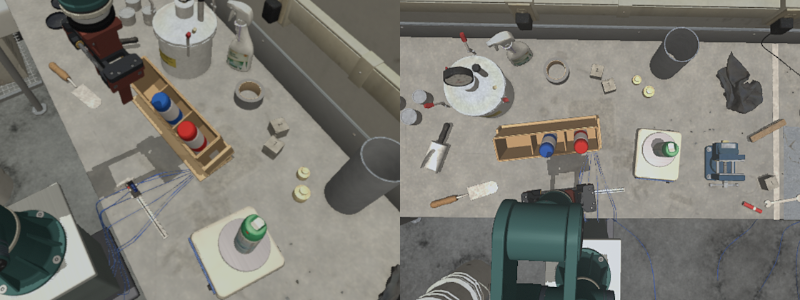

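The green can stands upright in the middle of the pan. The red and blue cans are still in their compartments and the robot is clear.

```bash
python3 -c "
from bench import *
print(close_job(),current_clock())"
```

```text
the job is handed in; nothing more can be done
the job is handed in; nothing more can be done
```

The green-capped can is standing upright on the balance pan, and the job is handed in. I gripped it by the cap (53.5 mm gap), drew it out along the carton's lean, turned it upright and lowered it until it touched the pan, at about 6 N. I then released it and moved the arm clear, at about 20.7 s on the clock.

**Final position:** the side camera puts the base about 2 mm from the measured pan centre, the top camera about 5 mm. The calibration is good to about 2 mm.

**Upright:** both cameras' fits stay within about 1.5°, but they lean in opposite directions. I take the small lean as measurement error and the can as standing flat.

**Other cans:** the red and blue cans still show in their compartments, and their positions match the start to within a few millimetres. None of the last checks failed.

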